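# Set the shaker's speed selector by clicks and start it

### The job

With a fingertip, gently push the pointer of the tube shaker's speed selector clockwise, click by click, to speed 5 (the fifth white dot after the red off dot) without running past it; then press the green start button fully down and let it come back up. Only push and press: do not grip the knob or lift anything, and leave the tubes, the vial and the other things on the bench where they stand.

Things in the scene. Friction and masses are not known exactly. Their poses are not given: they have to be found in the camera images.
- shaker: tube shaker, white housing 300 x 280 mm (x, y) fixed to the bench; origin at the centre of its underside; front faces its own -x (to the robot at yaw 0), z up, yaw within 17 degrees. Flat deck 80 mm above the bench. In this frame the knob's axis is at (-75, +45) mm, the start button at (-85, -85). A metal platform with a tube rack, top at 94 mm, covers x from +10 to +140 mm
- speed (a joint): selector angle, rad; 0 = off (red dot), grows clockwise from above; a click is 0.524 rad (30 degrees), speed 5 is at 2.618; stops at 0 and speed 8. Starts at off, 1 or 2. At q the pointer points at 120 degrees - q in the shaker's frame (counter-clockwise from its x). Sprung detent: past half-way it jumps to the next click and settles there in 1 to 2 s; takes 2 to 3 N at the pointer
- speed_axis (a point): on the selector's vertical axis, at the top of its pointer, 35 mm above the deck. Selector: black round skirt 82 mm across, 9 mm high, with an upright bar (the pointer) 12 mm thick, 25 mm high above the skirt, from 16 mm behind the axis to 40 mm in front; white line on top. Round it on a blue disc 52 mm from the axis: a red dot (off), then clockwise 8 white dots (speeds 1 to 8)
- speed_pointer (a point): the pointing end of the bar, at its top, 40 mm from the axis
- start (a joint): travel of the green start button, m; 0 = up, 0.006 = fully down (about 5 N, sprung, comes back up by itself)
- start_top (a point): centre of the green button's top face, 36 mm across, in a grey housing; pressed straight down
- shaker_rack_mid (a point): loose white rack 72 x 152 x 32 mm (x, y, z) with orange-capped tubes that reach 54 mm above its underside, standing on the shaker's metal platform; point 26 mm above its underside, at its middle. Leave alone
- vial_mid (a point): loose glass vial with white cap, 25 mm across, 53 mm tall, standing on the shaker's deck behind the start button; point on its axis at half height. Leave alone
- bench_rack_mid (a point): loose white tube rack 88 x 136 mm, 54 mm tall with tubes, on the bench; point at its middle, 26 mm up. Leave alone
- marker_mid (a point): marker pen lying on the bench, 137 mm long, 12 mm thick, along its x; point near its middle. Leave alone
- scanner_mid (a point): black hand scanner in a grey stand on the bench, 190 x 62 x 75 mm, lens towards its +x; point at its middle, 30 mm up. Leave alone
- buffer_mid (a point): bottle with blue cap, 64 mm across, 130 mm tall, on the bench; point on its axis at half height. Leave alone

How it is judged:
On the way, in this order (a step that is already met when the one before it is completed fails the run):
1. the selector stands at speed 5 (value of joint speed between 2.488 and 2.748 rad and value of joint start below 0.002 m), for 0.2 s.
2. the start button is pressed down with the selector at speed 5 (value of joint speed between 2.488 and 2.748 rad and value of joint start above 0.0045 m), for 0.05 s.
At the end, for the whole second after the job is handed in: the selector rests at speed 5 (2.618 rad within 0.13 rad), the start button is back up (within 1.5 mm), and every loose thing is within 15 mm of where it stood (value of joint speed between 2.488 and 2.748 rad and velocity of joint speed between -0.05 and 0.05 rad/s and value of joint start below 0.0015 m and distance of each of shaker_rack_mid, vial_mid, bench_rack_mid, marker_mid, scanner_mid, buffer_mid from where it was at the start of the episode below 0.015 m); the robot touches nothing.
It fails at once if the selector ran past speed 5 (beyond the half-way point to 6) (value of joint speed above 2.918 rad).
It fails at once if the start button was pressed before the selector stood at speed 5 (value of joint start above 0.003 m and not (value of joint speed between 2.418 and 2.818 rad)).
It fails at once if the selector was gripped or forced (over 25 N) (contact force between the fingers and speed above 25 N).
It fails at once if a loose thing on the shaker or the bench was pushed, lifted or carried off (15 mm) (distance of any of shaker_rack_mid, vial_mid, bench_rack_mid, marker_mid, scanner_mid, buffer_mid from where it was at the start of the episode above 0.015 m).
It also fails if it takes over 51 s, if anything falls off the work surface, if the arm or the gripper's body presses on something with over 40 N, if the wrist force passes 120 N, or if a joint passes its speed limit or range.

### The arm

A 6-joint arm with a two-finger parallel gripper is mounted at the origin on the work surface. World frame = base frame: x ahead of the robot, y to its left, z up, the work surface at z = 0. Lengths are in m, angles in rad, forces in N, time in s.
With the tool pointing down it reaches from about 0.4 to 0.825 m from the base axis. Payload 7 kg.
Tool frame: the origin (TCP) lies between the finger pads; the fingertips stand 25 mm ahead of it and the grasp point (between the pads) lies 6 mm ahead of it (arm.tip_extent is the z of the fingertips in the tool frame, in m); z points along the fingers, x is the direction in which the jaws open and shut, and the axes are right-handed (so a half turn about z gives the same grasp; the last joint's range is limited). The gripper opens to 88 mm and grips with 3 to 60 N. Pads are 19 mm wide; open, the fingers measure 130 mm over their backs; the gripper's body (78 mm by 193 mm) begins 47 mm behind the grasp point.
Start: joints at [1.522, 0.359, 0.012, 0, -1.224, -0.288], TCP at [0.223, 0.637, 0.252] pointing down, gripper open.
Joint ranges: [-3.07, 3.07], [-1.43, 2.12], [-1.02, 1.25], [-3.03, 1.67], [-3.05, -0], [-3.03, 3.03]. Speed limits (rad/s): [2.39, 2.39, 3.01, 3.14, 3.14, 3.14].

### API

Orientations are given as [roll, pitch, yaw] about the fixed x, y, z axes, in that order (R = Rz(yaw) Ry(pitch) Rx(roll)).
In Python, from station import monitor, grab_frame, job_done, arm gives the robot as it stands.
- The arm moves only by the shell command python3 -m jog 'ROWS' [FORCE]. ROWS is JSON, a list that holds one entry, the list of rows, each a list of 7 numbers: the shift along the world's x, y, z in m, then the turn, a rotation vector about the world's x, y, z in rad, then the opening, from 0 (shut) to 1 (fully open). In form: [[[dx, dy, dz, ax, ay, az, claw], ...]]. A call has 1 to 20 rows; each row shifts and turns the commanded pose from where the row before left it; what a row does not reach is not made up. A row lasts 1/8 s, in which the tool goes at most 62.5 mm and 10.7 degrees, less where a joint would pass 70% of its speed; a pose out of reach is approached as far as the arm can. A call is refused whole if a number of a shift passes 0.0625 or a number of a turn 0.188, either way. A call with a gripper value outside its range is refused whole. The fingers move at their own pace and stop on an object; FORCE is the grip in N (left out, the last holds). Time passes only in rows, so rows that do not move let the fingers close. It gives the time, the measured TCP pose, the force and the opening at its end, in the units of the state.
- monitor.get_state(): the state, without advancing time (a new reading comes with each control period).
- grab_frame(name): name is "side" or "top" or "wrist"; returns a dict with "pixels" (480x640x3 uint8, red, green, blue), "K" (3x3 intrinsics, pixels), "view" (4x4, takes a point from world to camera coordinates); the wrist camera has in their place "hand_eye" (4x4, takes a point from camera to tool coordinates, whose origin is the TCP and whose axes are the tool frame's). Camera axes: x right, y down, z forward; pixel columns grow to the right and rows downward; lengths in m; the calibration is good to about 2 mm. A picture is of the moment at which its call begins: read the wrist's pose just before it. There is no depth.
- job_done(): hands the job in, once; it reports no verdict.
The state is a dict: "t": time; "q": joint angles; "qd": joint speeds; "joint_efforts": joint torques, N m; "eef_pos": TCP position; "ee_rot": TCP orientation; "force": force on the tool from outside, world axes, zero at the start; "moment": the same for the moment, N m; "width": finger opening in m.
Only numpy, scipy, OpenCV 4.12 (cv2) and the standard library are available. Lean on these libraries where they do the work, as an engineer would, in place of code of your own. Each camera call takes 0.05 s, during which the arm holds its last target.

## Working session

There is one attempt and no reset: what is moved stays moved. The work goes in short steps, Python scripts to look and compute and a shell command to move; the robot and the scene stay as the last step left them, time stands still between calls to the robot, and variables do not carry over. Pictures are saved under pics/ and viewed, and the job is handed in when it is done.

```bash
ls; mkdir -p pics
cat > h.py <<'E'
import numpy as np,cv2
from scipy.spatial.transform import Rotation as R
from station import monitor,grab_frame,arm
def snap(name,fn):
    s=monitor.get_state(); f=grab_frame(name)
    cv2.imwrite('pics/'+fn,cv2.cvtColor(f['pixels'],cv2.COLOR_RGB2BGR)); 
    d={k:np.array(v) for k,v in f.items()}
    if 'view' not in d:
        T=np.eye(4);T[:3,:3]=R.from_euler('xyz',s['ee_rot']).as_matrix() if len(s['ee_rot'])==3 else s['ee_rot'];T[:3,3]=s['eef_pos']
        d['view']=np.linalg.inv(T@d['hand_eye'])
    np.savez('pics/'+fn[:-4]+'.npz',**{k:d[k] for k in('pixels','K','view')})
    return d
def load(fn): return dict(np.load('pics/'+fn+'.npz'))
def ray(d,uv,z):
    Ti=np.linalg.inv(d['view']); v=Ti[:3,:3]@np.linalg.inv(d['K'])@np.array([uv[0],uv[1],1.]); o=Ti[:3,3]
    return o+v*(z-o[2])/v[2]
def proj(d,p):
    c=d['view']@np.append(p,1); q=d['K']@c[:3]; return q[:2]/q[2]
E
python3 - <<'E'
from h import *
print(monitor.get_state(), arm.tip_extent)
for n in('side','top','wrist'): d=snap(n,n+'0.png'); print(n,np.linalg.inv(d['view'])[:3,3])
E
```

```text
pics
{'t': 0.0, 'q': array([ 1.52208192e+00,  3.59378904e-01,  1.10492022e-02, -3.34223080e-04,
       -1.22411215e+00, -2.88085159e-01]), 'qd': array([ 0.00019515,  0.00051893,  0.00049687, -0.00046744,  0.00193828,
       -0.00050063]), 'joint_efforts': array([-4.70285122e-04, -5.82717669e+01,  2.93054473e+01,  6.99723065e+00,
        6.97717478e-03, -1.59897422e-04]), 'eef_pos': array([0.2229544 , 0.63663218, 0.25062649]), 'ee_rot': array([-3.14142633e+00, -1.66698127e-03, -1.90770986e+00]), 'force': array([-0.68275473,  0.71708215,  0.49173224]), 'moment': array([ 0.02632086, -0.0078947 ,  0.03384762]), 'width': 0.08774647066803593} 0.025
side [0.12381385 0.49822603 0.86105903]
top [0.46483996 0.01589157 1.42138564]
wrist [0.29133847 0.6134718  0.38348378]
```

View pics/top0.png

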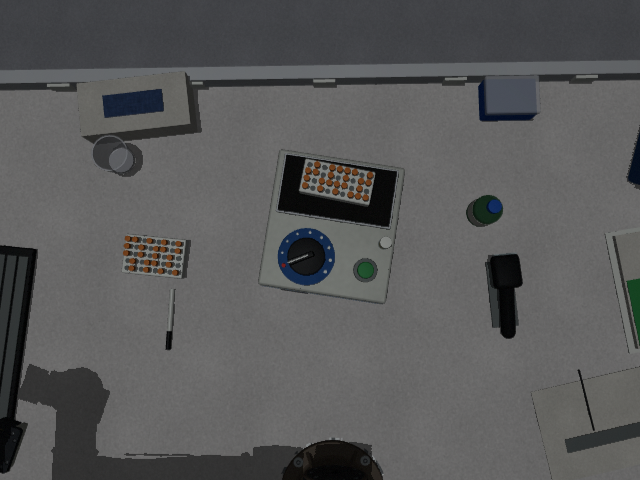

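View pics/side0.png

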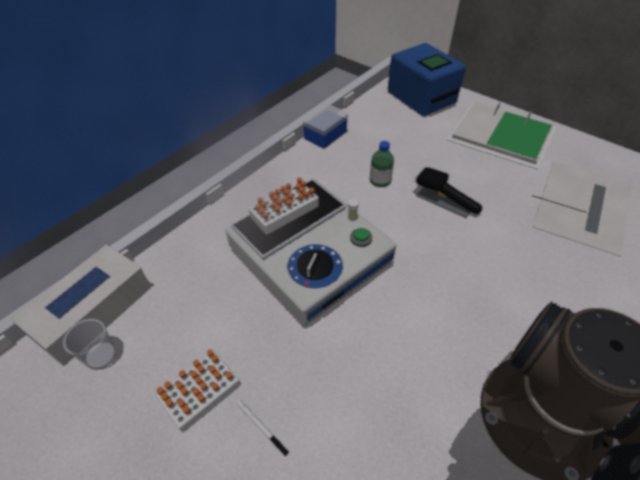

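View pics/wrist0.png

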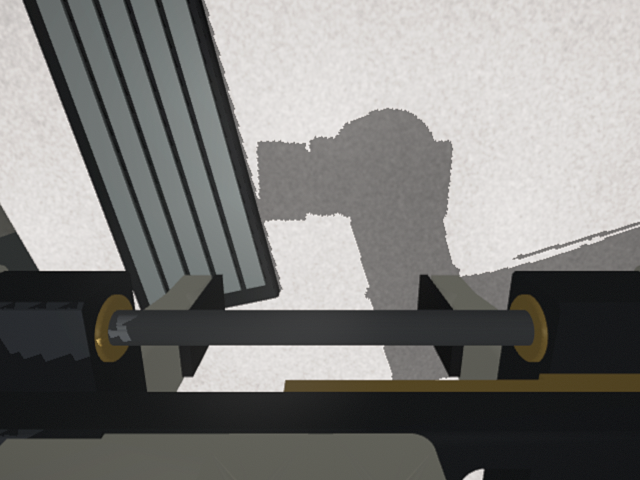

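Run:
```python
from h import *
d=load('top0'); im=d['pixels']
c=im[225:300,250:410]; cv2.imwrite('pics/crop0.png',cv2.cvtColor(cv2.resize(c,None,fx=5,fy=5,interpolation=cv2.INTER_CUBIC),cv2.COLOR_RGB2BGR))
for n,sl in(('top0',(220,320,250,420)),('side0',(220,320,270,400))):
    d=load(n); im=d['pixels'].astype(int); r,g,b=im[...,0],im[...,1],im[...,2]
    def comp(m):
        mm=np.zeros(m.shape,np.uint8); a=sl; mm[a[0]:a[1],a[2]:a[3]]=m[a[0]:a[1],a[2]:a[3]]
        N,l,st,ce=cv2.connectedComponentsWithStats(mm); i=1+np.argmax(st[1:,4]); return st[i],ce[i],(l==i)
    for nm,m,z in(('green',(g>r*1.4)&(g>b*1.3),.09),('red',(r>g*1.8)&(r>b*1.5),.08),('blue',(b>r*1.6)&(b>g*1.3),.08)):
        st,ce,mk=comp(m); 
        if nm=='blue':
            cs,_=cv2.findContours(mk.astype(np.uint8),cv2.RETR_EXTERNAL,cv2.CHAIN_APPROX_NONE); c=max(cs,key=cv2.contourArea); e=cv2.fitEllipse(cv2.convexHull(c)); print(e); ce=e[0]
        print(n,nm,st,ce,ray(d,ce,z))
```

```text
top0 green [357 262  17  17 220] [365.21818182 269.60454545] [ 0.49414752 -0.08079799  0.09      ]
top0 red [282 263   4   4  12] [283.08333333 264.66666667] [0.50883433 0.09557426 0.08      ]
((305.82073974609375, 256.1707763671875), (56.43864822387695, 56.958370208740234), 63.429595947265625)
top0 blue [ 278  228   57   57 1384] (305.82073974609375, 256.1707763671875) [0.52613689 0.0461779  0.08      ]
side0 green [354 228  15  13 148] [361.00675676 234.18243243] [ 0.49642975 -0.082335    0.09      ]
side0 red [305 282   3   3   7] [306.28571429 283.        ] [0.50843904 0.09655371 0.08      ]
((314.7601013183594, 265.9009094238281), (42.24598693847656, 53.384521484375), 88.59947967529297)
side0 blue [288 245  54  43 868] (314.7601013183594, 265.9009094238281) [0.52426263 0.04991042 0.08      ]
```

View pics/crop0.png

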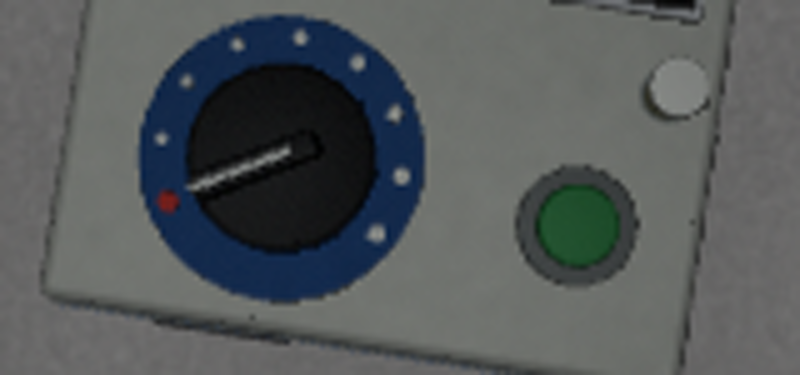

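```bash
python3 - <<'E'
from h import *
d=load('top0')
pts=[(168,202),(162,138),(187,80),(237,44),(300,37),(358,62),(394,113),(402,175),(376,232)]
P=np.array([ray(d,((u+.5)/5+250-.5,(v+.5)/5+225-.5),.08)[:2] for u,v in pts])
ang=np.radians(120-30*np.arange(9)); M=.052*np.c_[np.cos(ang),np.sin(ang)]+[-.075,.045]
a=M-M.mean(0); b=P-P.mean(0); yaw=np.arctan2((a[:,0]*b[:,1]-a[:,1]*b[:,0]).sum(),(a*b).sum())
Rm=np.array([[np.cos(yaw),-np.sin(yaw)],[np.sin(yaw),np.cos(yaw)]]); t=P.mean(0)-Rm@M.mean(0)
print(np.degrees(yaw),t,'axis',Rm@[-.075,.045]+t,'btn',Rm@[-.085,-.085]+t, 'res',np.abs(M@Rm.T+t-P).max())
for z in(.1,.115): print(ray(d,(365.2,269.6),z))
E
python3 -m jog '[[[0.022,-0.047,0,0,0,0.058,1],[0.022,-0.047,0,0,0,0.058,0.5],[0.022,-0.047,0,0,0,0.058,0],[0.022,-0.047,0,0,0,0.058,0],[0.022,-0.047,0,0,0,0.058,0],[0.022,-0.047,0,0,0,0.058,0]]]'
```

```text
-9.878466458804 [ 0.59298262 -0.0112345 ] axis [0.52681473 0.04596524] btn [ 0.49466034 -0.08039177] res 0.0008162396832223084
[ 0.49393789 -0.08003328  0.1       ]
[ 0.49360758 -0.07894437  0.115     ]
t: 0.9
eef_pos: [0.3554, 0.3534, 0.2516]
ee_rot: [-3.142, 0.0, -1.557]
force: [1.2, -0.1, 0.4]
width: 0.0432
```

```bash
python3 -m jog '[[[0.021,-0.047,0,0,0,0.057,0],[0.021,-0.047,0,0,0,0.057,0],[0.021,-0.047,0,0,0,0.057,0],[0.021,-0.047,0,0,0,0.057,0],[0.021,-0.047,0,0,0,0.057,0],[0.021,-0.047,-0.03,0,0,0.057,0],[0,0,0,0,0,0,0]]]'
python3 - <<'E'
from h import *
print(monitor.get_state()['q']); snap('wrist','wrist1.png'); snap('top','top1.png')
E
```

```text
t: 1.78
eef_pos: [0.4803, 0.0697, 0.2192]
ee_rot: [3.137, -0.0, -1.222]
force: [0.0, -0.1, -0.2]
width: 0.0006
[ 5.49981795e-01  7.17039641e-02 -4.38753461e-01 -6.56545950e-04
 -1.06501031e+00  1.37007064e+00]
```

View pics/wrist1.png

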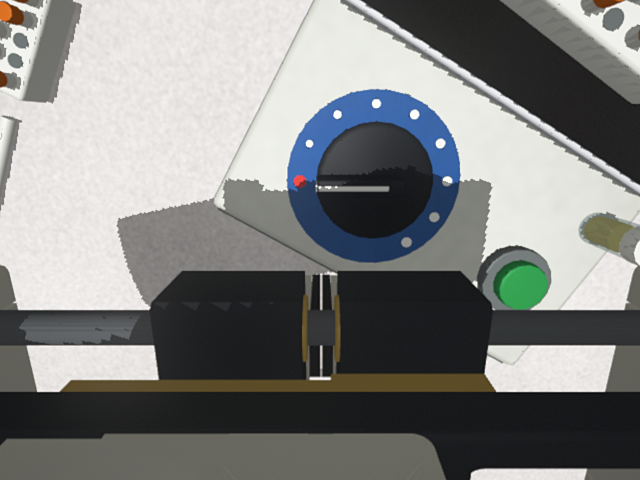

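View pics/top1.png

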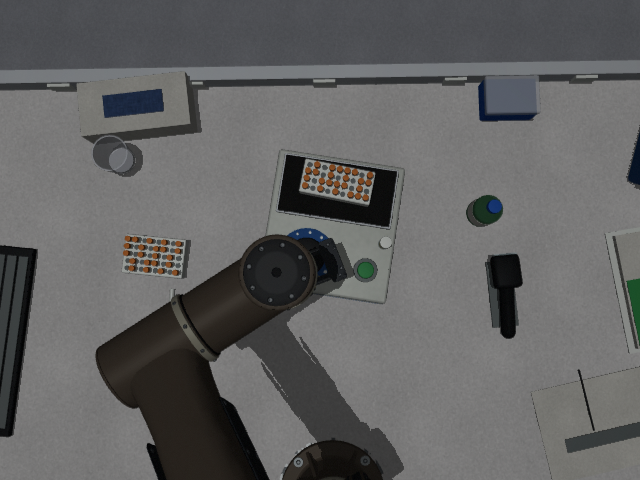

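Run:
```python
from h import *
d=load('wrist1'); f=grab_frame('wrist'); H=np.array(f['hand_eye']); print(H.round(3)); K=d['K']
for p in([0,0,.025],[0,0,0],[.0,.0095,.025],[0,-.0095,.025],[.021,0,.025]):
    c=np.linalg.inv(H)@np.append(p,1); q=K@c[:3]; print(p,(q[:2]/q[2]).round(1))
im=d['pixels'].astype(int); r,g,b=im[...,0],im[...,1],im[...,2]
m=((b>r*1.5)&(b>g*1.2)).astype(np.uint8); N,l,st,ce=cv2.connectedComponentsWithStats(m); i=1+np.argmax(st[1:,4])
cs,_=cv2.findContours((l==i).astype(np.uint8),cv2.RETR_EXTERNAL,cv2.CHAIN_APPROX_NONE); c=max(cs,key=cv2.contourArea); e=cv2.fitEllipse(cv2.convexHull(c)); print(e, 'axis',ray(d,e[0],.081))
m=((g>r*1.5)&(g>b*1.3)).astype(np.uint8); N,l,st,ce=cv2.connectedComponentsWithStats(m); i=1+np.argmax(st[1:,4]); print('btn',st[i],ce[i],[ray(d,ce[i],z).round(4) for z in(.085,.095,.1)])
print('bar line ends',ray(d,(317,188),.115),ray(d,(389,188.5),.115))
pts=[(299,181),(309,143.5),(337.5,114.5),(376.5,103.5),(415,114.5),(440.5,143.5),(447.5,181),(434.5,216.5),(406.5,242)]
P=np.array([ray(d,p,.08)[:2] for p in pts])
ang=np.radians(120-30*np.arange(9)); M=.052*np.c_[np.cos(ang),np.sin(ang)]+[-.075,.045]
a=M-M.mean(0); b=P-P.mean(0); yaw=np.arctan2((a[:,0]*b[:,1]-a[:,1]*b[:,0]).sum(),(a*b).sum())
Rm=np.array([[np.cos(yaw),-np.sin(yaw)],[np.sin(yaw),np.cos(yaw)]]); t=P.mean(0)-Rm@M.mean(0)
print(np.degrees(yaw),t,'axis',Rm@[-.075,.045]+t,'btn',Rm@[-.085,-.085]+t, 'res',np.abs(M@Rm.T+t-P).max())
```

```text
[[ 1.     0.     0.    -0.   ]
 [-0.     0.963  0.268 -0.073]
 [-0.    -0.268  0.963 -0.133]
 [ 0.     0.     0.     1.   ]]
[0, 0, 0.025] [321.2 295.2]
[0, 0, 0] [321.3 322.5]
[0.0, 0.0095, 0.025] [321.2 314.3]
[0, -0.0095, 0.025] [321.3 275.6]
[0.021, 0, 0.025] [367.7 295.2]
((373.2071228027344, 175.3147430419922), (169.4181365966797, 175.84425354003906), 43.84150695800781) axis [0.53053027 0.04850909 0.081     ]
btn [ 494  261   54   49 2039] [520.24570868 284.69004414] [array([ 0.4924, -0.087 ,  0.085 ]), array([ 0.4945, -0.0802,  0.095 ]), array([ 0.4956, -0.0767,  0.1   ])]
bar line ends [0.51344604 0.08447211 0.115     ] [0.52859943 0.04193757 0.115     ]
-9.945614753119193 [ 0.59300942 -0.01075045] axis [0.52690861 0.04652679] btn [ 0.49460615 -0.07979245] res 0.001355876533098016
```

```bash
cat >> h.py <<'E'
A=np.array([.5269,.0463])
def tcp(th,d=15.5,r=28):
    t=np.radians(th); u=np.array([np.cos(t),np.sin(t)]); n=np.array([-u[1],u[0]])
    return A+(r*u+d*n)/1000
E
python3 -m jog '[[[0.009,-0.007,-0.024,0,0,0,0],[0,0,-0.024,0,0,0,0],[0,0,-0.024,0,0,0,0],[0,0,-0.02,0,0,0,0],[0,0,-0.004,0,0,0,0],[0,0,0,0,0,0,0]]]'
python3 - <<'E'
from h import *
s=monitor.get_state(); print(s['eef_pos'],s['ee_rot'],s['force'])
p=s['eef_pos'][:2]
for th,d in[(110,20),(110,15.5)]+[(x,15.5) for x in range(106,85,-4)]:
    q=tcp(th,d); print(th,d,((q-p)*1000).round(1)); p=q
snap('wrist','wrist2.png')
E
```

```text
t: 2.68
eef_pos: [0.4904, 0.067, 0.1263]
ee_rot: [-3.141, -0.0, -1.216]
force: [1.0, 0.0, 0.4]
width: -0.0002
[0.49042802 0.06704853 0.12630708] [-3.14064715e+00 -6.24392670e-05 -1.21611849e+00] [0.98594813 0.02191179 0.4286449 ]
110 20 [ 8.1 -1.3]
110 15.5 [4.2 1.5]
106 15.5 [1.5 1.6]
102 15.5 [1.6 1.5]
98 15.5 [1.7 1.4]
94 15.5 [1.8 1.3]
90 15.5 [1.9 1.1]
86 15.5 [2. 1.]
```

View pics/wrist2.png

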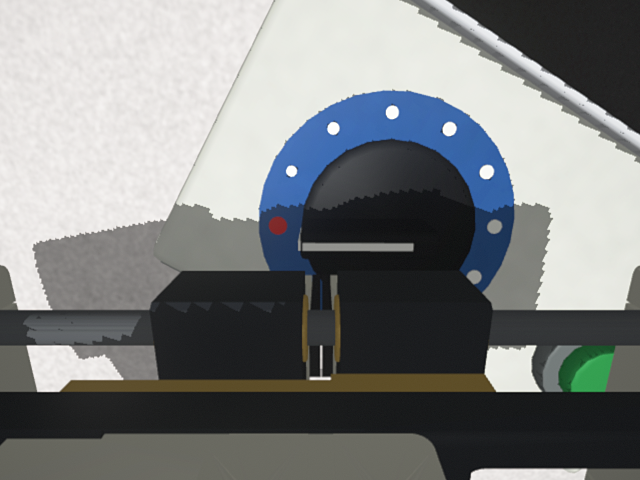

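```bash
python3 -m jog '[[[0.004,-0.001,-0.003,0,0,0,0],[0.004,0,0,0,0,0,0],[0.002,0.001,0,0,0,0,0],[0.002,0.001,0,0,0,0,0],[0,0,0,0,0,0,0]]]'
python3 -m jog '[[[0.0015,0.0016,0,0,0,-0.07,0],[0.0016,0.0015,0,0,0,-0.07,0],[0.0017,0.0014,0,0,0,-0.07,0],[0.0018,0.0013,0,0,0,-0.07,0],[0,0,0,0,0,0,0]]]'
python3 - <<'E'
from h import *
s=monitor.get_state(); print(s['eef_pos'],s['ee_rot'],s['force'],s['moment'])
print(tcp(94)); snap('wrist','wrist3.png')
E
```

```text
t: 3.35
eef_pos: [0.5014, 0.0666, 0.1224]
ee_rot: [3.14, -0.0, -1.218]
force: [-3.7, -1.9, 3.0]
width: 0.0003
t: 3.98
eef_pos: [0.509, 0.0731, 0.1226]
ee_rot: [-3.141, 0.0, -1.497]
force: [0.2, -0.3, -0.3]
width: 0.0007
[0.50904866 0.07312403 0.12259032] [-3.14081190e+00  3.08241329e-04 -1.49691721e+00] [ 0.18564118 -0.34353201 -0.25562873] [-0.08184936 -0.07791469 -0.03207637]
[0.50948458 0.07315057]
```

View pics/wrist3.png

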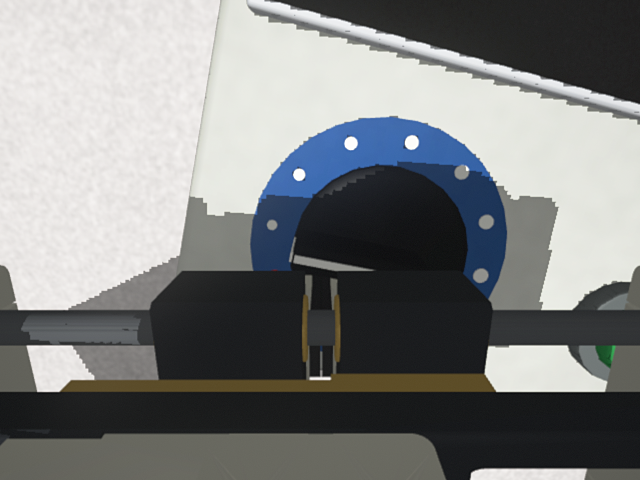

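Run:
```python
from h import *
p=monitor.get_state()['eef_pos'][:2]
for th in range(91,-46,-3):
    q=tcp(th); print(th,((q-p)*1000).round(1)); p=q
```

```text
91 [1.8 0.9]
88 [1.5 0.8]
85 [1.5 0.7]
82 [1.5 0.6]
79 [1.6 0.6]
76 [1.6 0.5]
73 [1.6 0.4]
70 [1.6 0.3]
67 [1.7 0.2]
64 [1.7 0.1]
61 [1.7 0. ]
58 [ 1.7 -0. ]
55 [ 1.7 -0.1]
52 [ 1.7 -0.2]
49 [ 1.6 -0.3]
46 [ 1.6 -0.4]
43 [ 1.6 -0.5]
40 [ 1.6 -0.6]
37 [ 1.5 -0.6]
34 [ 1.5 -0.7]
31 [ 1.5 -0.8]
28 [ 1.4 -0.9]
25 [ 1.4 -0.9]
22 [ 1.3 -1. ]
19 [ 1.3 -1.1]
16 [ 1.2 -1.2]
13 [ 1.2 -1.2]
10 [ 1.1 -1.3]
7 [ 1.  -1.3]
4 [ 0.9 -1.4]
1 [ 0.9 -1.4]
-2 [ 0.8 -1.5]
-5 [ 0.7 -1.5]
-8 [ 0.6 -1.5]
-11 [ 0.6 -1.6]
-14 [ 0.5 -1.6]
-17 [ 0.4 -1.6]
-20 [ 0.3 -1.6]
-23 [ 0.2 -1.7]
-26 [ 0.1 -1.7]
-29 [ 0.  -1.7]
-32 [-0.  -1.7]
-35 [-0.1 -1.7]
-38 [-0.2 -1.7]
-41 [-0.3 -1.6]
-44 [-0.4 -1.6]
```

```bash
python3 -m jog '[[[0,0,0,0,0,0,0],[0,0,0,0,0,0,0],[0,0,0,0,0,0,0],[0,0,0,0,0,0,0],[0.0018,0.0009,0,0,0,-0.052,0],[0.0015,0.0008,0,0,0,-0.052,0],[0.0015,0.0007,0,0,0,-0.052,0],[0.0015,0.0006,0,0,0,-0.052,0],[0.0016,0.0006,0,0,0,-0.052,0],[0.0016,0.0005,0,0,0,-0.052,0],[0.0016,0.0004,0,0,0,-0.052,0]]]'
python3 -m jog '[[[0.0016,0.0003,0,0,0,-0.052,0],[0.0017,0.0002,0,0,0,-0.052,0],[0.0017,0.0001,0,0,0,-0.052,0],[0.0017,0,0,0,0,-0.052,0],[0,0,0,0,0,0,0]]]'
python3 - <<'E'
from h import *
s=monitor.get_state(); print(s['eef_pos'],s['ee_rot'],s['force'])
print(tcp(61),61-180,np.degrees(s['ee_rot'][2])); snap('wrist','wrist4.png')
E
```

```text
t: 5.4
eef_pos: [0.5185, 0.0771, 0.1224]
ee_rot: [3.14, -0.001, -1.864]
force: [-5.4, 1.1, 3.2]
width: 0.0005
t: 6.02
eef_pos: [0.5265, 0.078, 0.1225]
ee_rot: [-3.142, -0.0, -2.069]
force: [1.0, -0.6, -0.1]
width: 0.0004
[0.52653396 0.07795455 0.12253698] [-3.14158558e+00 -3.56941280e-05 -2.06921718e+00] [ 0.96904691 -0.55428276 -0.0502889 ]
[0.52691806 0.0783039 ] -119 -118.55741115817965
```

View pics/wrist4.png

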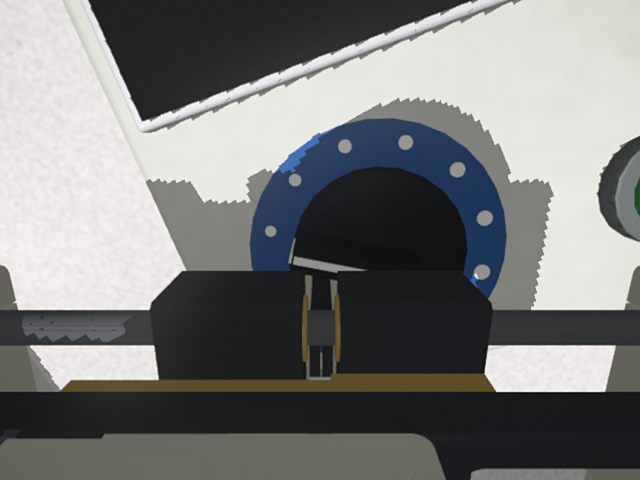

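```bash
python3 -m jog '[[[0,0,0,0,0,0,0],[0,0,0,0,0,0,0],[0,0,0,0,0,0,0],[0,0,0,0,0,0,0],[0.0018,0.0002,0,0,0,-0.052,0],[0.0017,-0.0001,0,0,0,-0.052,0],[0.0017,-0.0002,0,0,0,-0.052,0],[0.0016,-0.0003,0,0,0,-0.052,0],[0.0016,-0.0004,0,0,0,-0.052,0],[0.0016,-0.0005,0,0,0,-0.052,0],[0.0016,-0.0006,0,0,0,-0.052,0],[0.0015,-0.0006,0,0,0,-0.052,0],[0.0015,-0.0007,0,0,0,-0.052,0],[0.0015,-0.0008,0,0,0,-0.052,0],[0,0,0,0,0,0,0]]]'
python3 - <<'E'
from h import *
s=monitor.get_state(); print(s['eef_pos'],s['q'],s['force'])
print(tcp(31),31-180,np.degrees(s['ee_rot'][2])); snap('wrist','wrist5.png')
E
```

```text
t: 7.95
eef_pos: [0.5426, 0.0739, 0.1225]
ee_rot: [3.142, -0.0, -2.589]
force: [0.4, 0.2, -0.1]
width: -0.0001
[0.54259773 0.07393578 0.12254688] [ 4.93241824e-01  2.72226934e-01 -4.39086384e-01 -4.33840107e-05
 -8.59487334e-01  5.90952391e-02] [ 0.44302503  0.18683646 -0.10508149]
[0.54291759 0.07400716] -149 -148.35504014603356
```

View pics/wrist5.png

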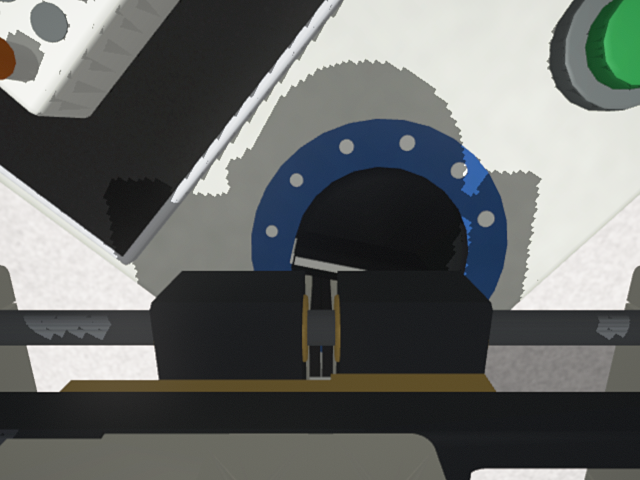

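```bash
python3 -m jog '[[[0,0,0.003,0,0,0,0],[0,0,0,0,0,0,0],[0,0,0,0,0,0,0],[0,0,0,0,0,0,0],[0.0015,-0.0009,0,0,0,-0.052,0],[0.0014,-0.0009,0,0,0,-0.052,0],[0.0013,-0.001,0,0,0,-0.052,0],[0.0013,-0.0011,0,0,0,-0.052,0],[0.0012,-0.0012,0,0,0,-0.052,0],[0.0012,-0.0012,0,0,0,-0.052,0],[0.0011,-0.0013,0,0,0,-0.052,0],[0.001,-0.0013,0,0,0,-0.052,0],[0.0009,-0.0014,0,0,0,-0.052,0],[0.001,-0.0014,0,0,0,-0.058,0],[0,0,0,0,0,0,0]]]'
python3 - <<'E'
from h import *
s=monitor.get_state(); print(s['eef_pos'],s['q'],s['force'])
print(tcp(1),1-180,np.degrees(s['ee_rot'][2])); snap('wrist','wrist6.png')
E
```

```text
t: 9.88
eef_pos: [0.5544, 0.0622, 0.1255]
ee_rot: [-3.142, -0.0, -3.115]
force: [0.2, 0.0, -0.6]
width: 0.0005
[0.55444154 0.06219324 0.12547009] [ 4.62616276e-01  2.84144360e-01 -4.13317549e-01 -5.08580158e-05
 -8.73511156e-01 -4.36292047e-01] [ 0.2128341   0.00191553 -0.57145436]
[0.55462522 0.06228631] -179 -178.49360430698138
```

View pics/wrist6.png

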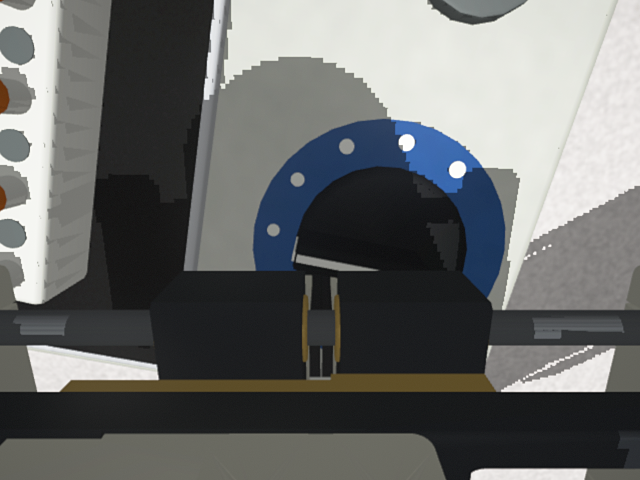

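```bash
python3 -m jog '[[[0,0,0,0,0,0,0],[0,0,0,0,0,0,0],[0,0,0,0,0,0,0],[0,0,0,0,0,0,0],[0.0009,-0.0015,0,0,0,-0.055,0],[0.0007,-0.0015,0,0,0,-0.052,0],[0.0006,-0.0015,0,0,0,-0.052,0],[0.0006,-0.0016,0,0,0,-0.052,0],[0.0005,-0.0016,0,0,0,-0.052,0],[0.0004,-0.0016,0,0,0,-0.052,0],[0.0003,-0.0016,0,0,0,-0.052,0],[0.0002,-0.0017,0,0,0,-0.052,0],[0.0001,-0.0009,0,0,0,-0.026,0],[0,-0.0009,0,0,0,-0.026,0],[0,-0.0009,0,0,0,-0.026,0],[0,0,0,0,0,0,0]]]'
python3 - <<'E'
from h import *
s=monitor.get_state(); print(s['eef_pos'],s['q'],s['force'])
print(tcp(-28),-28+180,np.degrees(s['ee_rot'][2])); snap('wrist','wrist7.png')
E
```

```text
t: 11.92
eef_pos: [0.5588, 0.0468, 0.1256]
ee_rot: [3.142, 0.0, 2.67]
force: [0.1, 0.8, 0.2]
width: 0.0008
[0.55877135 0.04683806 0.12557591] [ 4.32722925e-01  2.88083468e-01 -4.07216430e-01 -1.21171971e-05
 -8.75478636e-01 -9.04098223e-01] [0.09825344 0.83895377 0.23012825]
[0.55889934 0.04684048] 152 152.99174007529217
```

View pics/wrist7.png

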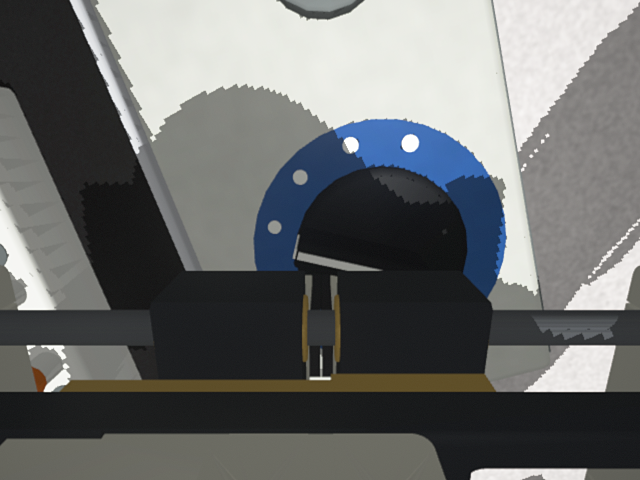

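```bash
python3 -m jog '[[[0.002,0.004,0,0,0,0,0],[0.001,0.003,0.01,0,0,0,0],[0,0,0.04,0,0,0,0],[0,0,0.05,0,0,0,0],[-0.017,-0.033,0.01,0,0,0,0],[-0.017,-0.034,0,0,0,0,0],[-0.017,-0.034,0,0,0,0,0],[-0.016,-0.033,0,0,0,0,0],[0,0,0,0,0,0,0],[0,0,0,0,0,0,0],[0,0,0,0,0,0,0],[0,0,0,0,0,0,0]]]'
python3 - <<'E'
from h import *
s=monitor.get_state(); print(s['eef_pos'],s['force'])
snap('wrist','wrist8.png'); snap('side','side8.png'); snap('top','top8.png')
E
```

```text
t: 13.48
eef_pos: [0.4951, -0.0794, 0.2355]
ee_rot: [-3.141, -0.0, 2.672]
force: [-0.1, 0.2, -1.0]
width: 0.0004
[ 0.49507374 -0.07943238  0.23547343] [-0.07495079  0.18342249 -0.99878165]
```

View pics/wrist8.png

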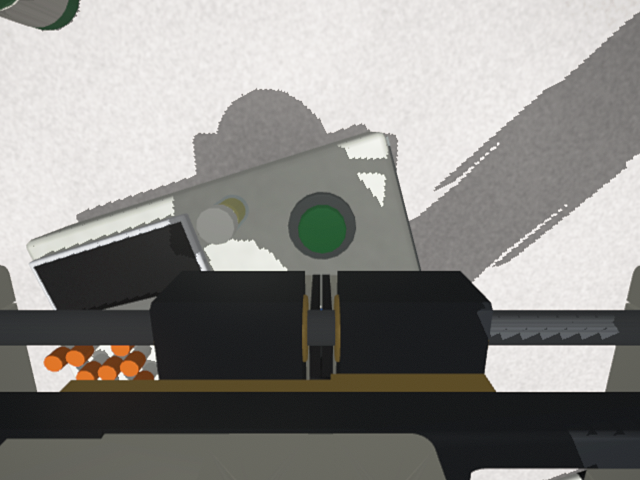

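View pics/side8.png

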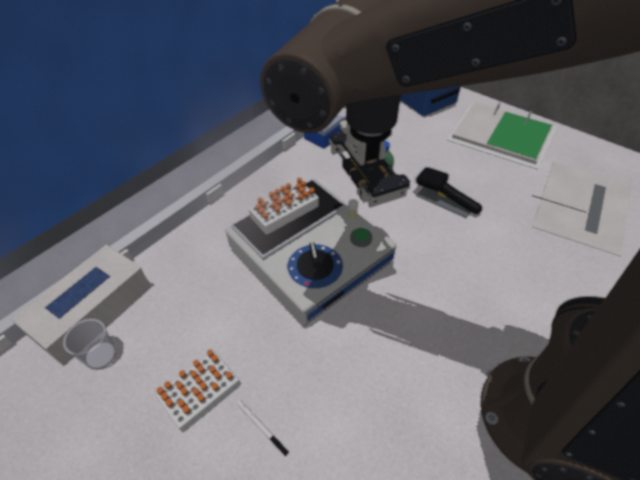

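Run:
```python
from h import *
d=load('side8'); im=d['pixels']
cv2.imwrite('pics/crop8.png',cv2.cvtColor(cv2.resize(im[225:300,270:390],None,fx=6,fy=6,interpolation=cv2.INTER_CUBIC),cv2.COLOR_RGB2BGR))
d=load('wrist8'); im=d['pixels'].astype(int); r,g,b=im[...,0],im[...,1],im[...,2]
m=((g>r*1.5)&(g>b*1.3)).astype(np.uint8); N,l,st,ce=cv2.connectedComponentsWithStats(m); i=1+np.argmax(st[1:,4]); print('btn',st[i],ce[i],[ray(d,ce[i],z).round(4) for z in(.085,.095,.1)])
print('vial cap',ray(d,(216,225),.133),ray(load('top0'),(385.5,242.5),.133))
t=load('top0')
# two-ray height: wrist1 & wrist8 & top0
rays=[(d,ce[i]),(load('wrist1'),(520.2,284.7)),(t,(365.2,269.6)),(load('side0'),(361,234.2))]
S=np.zeros((3,3));bb=np.zeros(3)
for dd,uv in rays:
    o=np.linalg.inv(dd['view'])[:3,3]; v=ray(dd,uv,0)-o; v/=np.linalg.norm(v); P=np.eye(3)-np.outer(v,v); S+=P; bb+=P@o
print('btn3d',np.linalg.solve(S,bb))
```

```text
btn [ 298  205   48   49 1826] [321.65498357 228.64457831] [array([ 0.4957, -0.0768,  0.085 ]), array([ 0.4945, -0.0791,  0.095 ]), array([ 0.494 , -0.0803,  0.1   ])]
vial cap [ 0.5492787  -0.12078697  0.133     ] [ 0.5486737  -0.12140864  0.133     ]
btn3d [ 0.49435761 -0.07967707  0.09475344]
```

View pics/crop8.png

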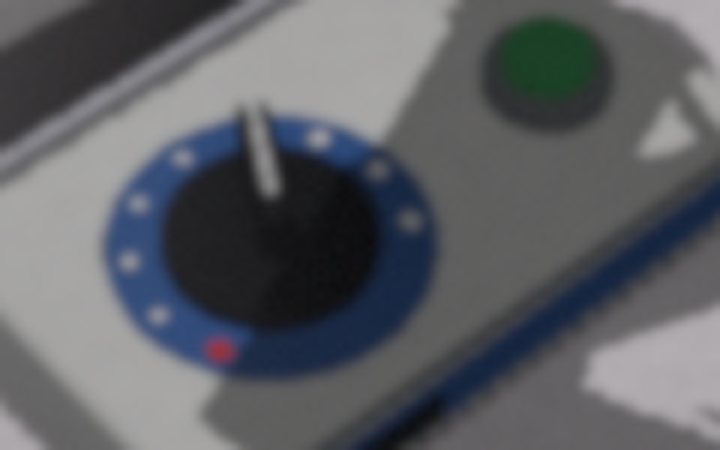

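```bash
python3 -m jog '[[[0,0,0,0,0,0.175,0],[0,0,0,0,0,0.175,0],[0,0,0,0,0,0.175,0],[0,0,0,0,0,0.175,0],[0,0,0,0,0,0.175,0],[0,0,0,0,0,0.175,0],[0,0,0,0,0,0.175,0],[0,0,0,0,0,0.175,0],[0,0,0,0,0,0.175,0],[0,0,-0.03,0,0,0,0],[0,0,-0.03,0,0,0,0],[0,0,-0.03,0,0,0,0],[0,0,-0.016,0,0,0,0],[0,0,0,0,0,0,0],[0,0,0,0,0,0,0]]]'
python3 -c "
from h import *
s=monitor.get_state();print(s['eef_pos'],s['ee_rot'],s['force'],s['q'])"
```

```text
t: 15.5
eef_pos: [0.4952, -0.08, 0.1302]
ee_rot: [-3.141, 0.0, -2.037]
force: [0.3, 1.0, -0.1]
width: 0.0005
[ 0.49524606 -0.0799533   0.13020526] [-3.14098010e+00  2.56824376e-04 -2.03735500e+00] [ 0.28232935  0.98618771 -0.11889421] [ 2.32408460e-01  1.92455361e-01 -5.28675614e-01  2.63156438e-04
 -8.49031203e-01  8.71655306e-01]
```

Tip is at 0.105, about 10 mm above the button. Descending gently and watching the force.

```bash
python3 -m jog '[[[0,0,-0.003,0,0,0,0],[0,0,-0.003,0,0,0,0],[0,0,-0.002,0,0,0,0],[0,0,-0.001,0,0,0,0],[0,0,-0.001,0,0,0,0],[0,0,-0.001,0,0,0,0],[0,0,-0.001,0,0,0,0],[0,0,0,0,0,0,0]]]'
```

```text
t: 16.5
eef_pos: [0.4956, -0.08, 0.1207]
ee_rot: [-3.139, 0.001, -2.036]
force: [-10.7, 4.3, 34.0]
width: 0.0006
```

```bash
python3 -m jog '[[[0,0,0.002,0,0,0,0],[0,0,0,0,0,0,0]]]'
python3 - <<'E'
from h import *
d=snap('wrist','wrist9.png'); d=snap('side','side9.png')
cv2.imwrite('pics/crop9.png',cv2.cvtColor(cv2.resize(d['pixels'][190:290,290:430],None,fx=5,fy=5,interpolation=cv2.INTER_CUBIC),cv2.COLOR_RGB2BGR))
E
```

```text
t: 16.75
eef_pos: [0.4955, -0.08, 0.1211]
ee_rot: [-3.14, 0.001, -2.037]
force: [-2.7, 2.4, 15.5]
width: 0.0001
```

View pics/crop9.png

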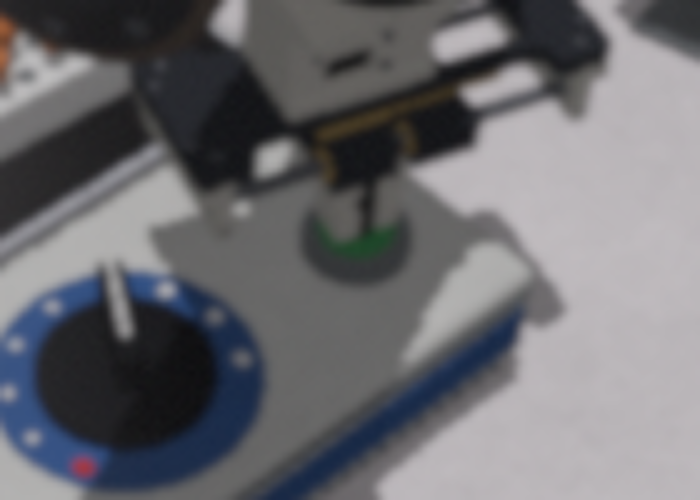

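View pics/wrist9.png

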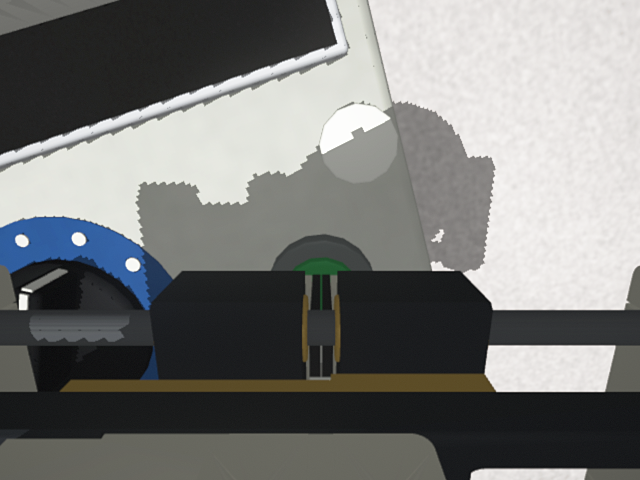

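```bash
for i in 1 2 3 4 5 6; do python3 -m jog '[[[0,0,0.001,0,0,0,0],[0,0,0,0,0,0,0]]]' | egrep 'eef|force'; done
```

```text
eef_pos: [0.4954, -0.0799, 0.1213]
force: [0.3, 1.5, 6.9]
eef_pos: [0.4954, -0.0799, 0.122]
force: [1.6, 0.6, 4.5]
eef_pos: [0.4953, -0.08, 0.1228]
force: [3.5, 0.7, 4.8]
eef_pos: [0.4949, -0.0801, 0.1236]
force: [3.2, 0.4, 3.8]
eef_pos: [0.4946, -0.0801, 0.1245]
force: [2.2, -0.1, 2.9]
eef_pos: [0.4945, -0.0801, 0.1255]
force: [1.2, 0.2, 2.0]
```

```bash
for i in 1 2 3 4; do python3 -m jog '[[[0,0,0.001,0,0,0,0],[0,0,0,0,0,0,0]]]' | egrep 't:|eef|force'; done
```

```text
t: 18.6
eef_pos: [0.4944, -0.0801, 0.1264]
ee_rot: [3.141, -0.0, -2.038]
force: [0.5, -0.3, 2.9]
t: 18.85
eef_pos: [0.4942, -0.0801, 0.1273]
ee_rot: [3.141, -0.001, -2.038]
force: [-0.1, 0.4, 1.0]
t: 19.1
eef_pos: [0.4944, -0.0801, 0.1284]
ee_rot: [3.141, -0.0, -2.038]
force: [-0.2, -0.7, 0.0]
t: 19.35
eef_pos: [0.4948, -0.0801, 0.1296]
ee_rot: [-3.142, -0.0, -2.038]
force: [0.1, -0.1, 0.0]
```

```bash
python3 -m jog '[[[0,0,0.02,0,0,0,0],[0,0,0.05,0,0,0,0],[0,0,0.05,0,0,0,0],[-0.03,-0.04,0.02,0,0,0,0],[-0.03,-0.05,0,0,0,0,0],[0,-0.05,0,0,0,0,0],[0,-0.05,0,0,0,0,0],[0,0,0,0,0,0,0],[0,0,0,0,0,0,0],[0,0,0,0,0,0,0],[0,0,0,0,0,0,0]]]'
python3 - <<'E'
from h import *
a=snap('top','top10.png'); d=snap('side','side10.png')
cv2.imwrite('pics/crop10.png',cv2.cvtColor(np.vstack([cv2.resize(d['pixels'][190:300,250:410],None,fx=4,fy=4,interpolation=cv2.INTER_CUBIC)]),cv2.COLOR_RGB2BGR))
print(monitor.get_state()['force'],np.abs(monitor.get_state()['qd']).max())
E
```

```text
t: 20.72
eef_pos: [0.435, -0.2692, 0.2698]
ee_rot: [-3.141, 0.0, -2.036]
force: [-0.2, 0.3, 0.2]
width: 0.0008
[-0.58025224 -1.25795466  0.26747441] 0.00380231850585574
```

View pics/crop10.png

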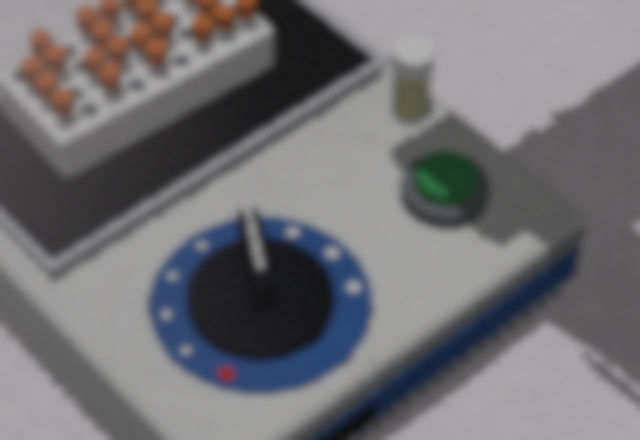

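View pics/top10.png

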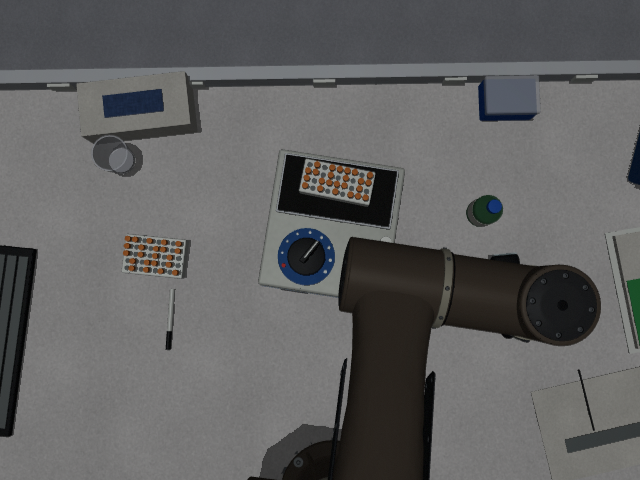

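```bash
python3 -c "
from station import job_done
print(job_done())"
```

```text
the job is handed in; nothing more can be done
None
```

I set the selector to speed 5 and pressed the start button fully down. It came back up, and I handed the job in at about 21 s of the 51 s allowed.

- **Selector:** it started at off. I pushed the pointer clockwise one click at a time with closed fingertips. A wrist picture after each click showed exactly one step, and the last side and top pictures show the pointer at the fifth white dot.
- **Force while pushing:** readings taken on contact during the first two clicks were about 5 to 6 N. I didn't sample it at the peak of every click.
- **Start button:** I came down too far after the button reached its stop, and the wrist force rose to about 34 N, against roughly 5 N needed. That is well under the 120 N wrist limit, and I backed off straight away.
- **Button travel:** as I raised the tool, the force fell from about 5 N to zero. The hard stop was at TCP height 0.1213 m and release was at about 0.1275 m, which matches the full 6 mm travel.
- **Height disagreement:** my image estimate put the button top at about 95 mm, but contact was at about 102 mm. That is why I pressed harder than planned.
- **Other things on the bench:** by eye in the last pictures, both racks, the vial, the marker and the bottle stand where they were. The arm partly hides the scanner from above, so I didn't confirm it directly; the fingertips stayed about 0.17 m above it. The arm ended clear of everything, with about 1 N or less on the tool.

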